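# Nip up a valve ring nut with a two-pin spanner

### The arm

A 6-joint arm with a two-finger parallel gripper is mounted at the origin on the work surface. World frame = base frame: x ahead of the robot, y to its left, z up, the work surface at z = 0. Lengths are in m, angles in degrees, forces in N, time in s.
With the tool pointing down it reaches from about 0.375 to 0.9 m from the base axis. Payload 3.1 kg.
Tool frame: the origin (TCP) lies midway between the tips of the shut fingers; the grasp point (between the pads) lies 19 mm behind it; x points along the fingers, y is the direction in which the jaws open and shut, and the axes are right-handed (so a half turn about x gives the same grasp; the last joint's range is limited). The gripper opens to 87 mm and grips with 3 to 60 N. Pads are 19 mm wide; open, the fingers measure 117 mm over their backs; the gripper's body (75 mm by 190 mm) begins 51 mm behind the grasp point.
Start: joints at [-84.941, 30.224, 82.088, -0, 67.689, -10.227], TCP at [0.165, -0.603, 0.223] pointing down, gripper open.
Joint ranges: [-176.69, 176.69], [-43.24, 126.21], [12.49, 139.97], [-82, 262], [0, 151.66], [-163.58, 163.58]. Speed limits (degrees/s): [159.86, 159.86, 180, 180, 180, 180].

### API

Orientations are given as a 3x3 rotation matrix whose columns are the frame's x, y, z axes.
In Python, from rig import bot gives the robot as it stands.
- The arm moves only by the tool play_rows, never from a script. Its argument "motion" is a list of rows, each a list of 3 entries, a list of its own where there are three numbers: the shift along the tool's x, y, z in mm, then the turn, a rotation vector about the tool's x, y, z in degrees, then the opening, from 0 (shut) to 1 (fully open). A call has 1 to 8 rows; each row is the pose to reach, as a shift and turn from the pose commanded when the call began, along the tool's axes at that moment; what a row does not reach only later rows make up. A row lasts 1/10 s, in which the tool goes at most 50 mm and 8.59 degrees, less where a joint would pass 70% of its speed; a pose out of reach is approached as far as the arm can. A call with a gripper value outside its range is refused whole. The fingers move at their own pace and stop on an object; the grip force is fixed at half the most. Time passes only in rows, so rows that repeat a pose let the fingers close. It gives the time, the measured TCP pose, the force and the opening at its end, in the units of the state.
- bot.read_state(): the state, without advancing time (a new reading comes with each control period).
- bot.capture(name): name is "scene" or "top" or "wrist"; returns a dict with "img" (480x640x3 uint8, blue, green, red), "mtx" (3x3 intrinsics, pixels), "rvec" (rotation vector, rad) and "tvec" (3), from world to camera coordinates, as OpenCV has them. Camera axes: x right, y down, z forward; pixel columns grow to the right and rows downward; lengths in m; the calibration is good to about 2 mm. A picture is of the moment at which its call begins. There is no depth.
- bot.hand_in(): hands the job in, once; it reports no verdict.
The state is a dict: "time_s": time; "joint_positions": joint angles; "qvel": joint speeds; "tau": joint torques, N m; "position": TCP position; "tcp_rot": TCP orientation; "force": force on the tool from outside, world axes, zero at the start; "moment": the same for the moment, N m; "opening": opening from 0.0 (shut) to 1.0 (fully open).
Only numpy, scipy, OpenCV 4.12 (cv2) and the standard library are available. Lean on these libraries where they do the work, as an engineer would, in place of code of your own. Each camera call takes 0.05 s, during which the arm holds its last target.

### The job

The dark ring nut in the top of the brass valve is only hand-tight. Lift the two-pin spanner off its wooden cradle, put its pilot into the nut's bore and feel lightly round with the pins until they drop fully home in the nut's holes; then let go, take the spanner again by the red end of its handle and pull it clockwise (seen from above) until the nut comes up against its stop. Let go and leave the spanner sitting home on the nut, ready to slacken it after the pressure test, and leave the other things on the bench where they are.

Things in the scene. Friction and masses are not known exactly. Their poses are not given: they have to be found in the camera images.
- spanner: steel two-pin face spanner, about 0.5 kg, 215 mm long; origin in the middle of the underside (shoulder) of its head, on the pilot's axis; x along the handle, z up. Head: block 40 (x) x 34 (y) x 38 mm high standing on the origin's level; its flat sides (facing y) can be gripped. A bar 20 mm wide, 10 thick, mid-height 31 mm above the origin, runs from x = -42 to 90 mm. Centre of mass at x = 22 mm
- spanner_handle (a point): middle of the red handle, where it is pulled: 135 mm along x from the spanner's axis and 31 mm above its origin's level. The red handle runs from x = 90 to 172 mm, 22 mm wide and 14 mm thick
- spanner_pilot (a point): tip of the spanner's pilot, on its axis, 22 mm below the origin's level. The pilot is 22 mm in diameter, its last 6 mm tapered to 14 mm
- spanner_pin (a point): tip of one of the spanner's two pins: at x = 30 mm, 11 mm below the origin's level; the other is at x = -30 mm. Pins are 8 mm in diameter, the last 3 mm tapered to 5 mm; each stands under a round post 20 mm in diameter that ends level with the head's underside
- cradle: plywood and wood cradle holding the spanner level, fixed; base 230 x 76 x 6 mm; origin on the bench under the spanner's head, x along the spanner. Two rails 30 mm high (44 mm either way along x, 13 to 30 mm to either side) carry the head, so its origin is 30 mm above the bench; pilot and pins hang between them; a post 54 mm high stands under the red handle at x = 140 mm
- valve: brass valve body bolted upright on a steel plate 170 x 120 x 10 mm, fixed; origin on the bench under its axis, z up, a pipe union pointing along +x and one along -x, each ending 106 mm from the axis. Round flange 120 mm in diameter, with a raised rim 98 mm above the bench round the ring nut
- nut_face (a point): centre of the top face of the dark ring nut, on the valve's axis, 95 mm above the bench (3 mm below the rim). Bore 25 mm, open 27 mm deep; six holes 14 mm wide, 16 deep, every 60 degrees on a circle of 60 mm diameter, at an angle that is not known and differs every time. Spanner's origin is 11 mm above this point while its pins ride on the face, level with it when they are home
- nut (a joint): angle of the ring nut, rad, growing clockwise seen from above; starts between 0 and 0.2, stop at 0.80; it tells nothing of where the holes stand. The nut turns stiffly, about 1.5 N m all the way (some 11 N at the middle of the red handle), and stays where it is left; pins pressed on its face with over about 25 N drag it round, with 8 N they slide. The pins have some 6 degrees of play in the holes
- tray: open blue plastic tray 170 x 130 x 40 mm, fixed, with a brass stem and an elbow in it; origin under its centre. Bystander
- stem: brass valve stem, 87 mm long, 26 mm thick, in the tray. Bystander, leave alone
- elbow: brass elbow, 58 x 58 x 32 mm, in the tray. Bystander, leave alone
- cross_handle: chromed cross tap handle, 80 mm across, 30 mm high. Bystander, leave alone
- tee: copper tee, 80 x 60 x 36 mm. Bystander, leave alone
- screwdriver: screwdriver with yellow handle, 200 mm long. Bystander, leave alone
- grease: jar of grease, 64 mm in diameter, 55 mm high, white cap. Bystander, leave alone
- wrench: steel wrench lying flat, 200 mm long. Bystander, leave alone

How it is judged:
By the outcome, as a careful person would: the job done as asked, in the order asked, and still so for the second after the job is handed in, with the robot touching nothing.
It also fails if it takes over 64 s, if anything falls off the work surface, if the arm or the gripper's body presses on something with over 40 N, if the wrist force passes 120 N, or if a joint passes its speed limit or range.

## Working session

There is one attempt and no reset: what is moved stays moved. The work goes in short steps, Python scripts to look and compute and a tool call to move; the robot and the scene stay as the last step left them, time stands still between calls to the robot, and variables do not carry over. Pictures are saved under pics/ and viewed, and the job is handed in when it is done.

Besides the shell and the picture viewer there is one more tool, called after "Emit:" as name(argument=value, ...) on one line, values as JSON. play_rows: Moves the arm, as the interface text tells. Its arguments: {"type":"object","properties":{"motion":{"type":"array"}},"required":["motion"]}

```bash
ls; mkdir -p pics; python3 - <<'E'
from rig import bot
import cv2,numpy as np
s=bot.read_state()
print({k:np.round(v,3).tolist() for k,v in s.items()})
for n in ["scene","top","wrist"]:
    c=bot.capture(n); cv2.imwrite(f"pics/{n}0.png",c["img"]); 
    R=cv2.Rodrigues(np.array(c["rvec"]))[0]; print(n,np.round(c["mtx"],1).tolist(),np.round(-R.T@np.array(c["tvec"]).ravel(),3),np.round(R,3).tolist())
    np.savez(f"pics/{n}0.npz",**{k:np.array(c[k]) for k in("mtx","rvec","tvec")})
E
```

```text
pics
{'time_s': 0.0, 'joint_positions': [-84.943, 30.277, 82.157, 0.001, 67.688, -10.225], 'qvel': [0.095, -0.086, 0.004, -0.025, 0.035, 0.057], 'tau': [-0.001, -44.005, -17.659, 0.063, 0.058, -0.0], 'position': [0.165, -0.602, 0.222], 'tcp_rot': [[-0.0, 0.264, -0.965], [0.002, -0.965, -0.264], [-1.0, -0.002, -0.0]], 'force': [0.405, 0.115, 0.182], 'moment': [0.011, 0.018, -0.005], 'opening': 0.999}
scene [[467.3, 0.0, 317.2], [0.0, 467.3, 248.3], [0.0, 0.0, 1.0]] [ 1.225 -0.464  0.784] [[0.642, 0.767, 0.001], [0.497, -0.415, -0.762], [-0.584, 0.49, -0.648]]
top [[485.0, 0.0, 310.2], [0.0, 485.0, 234.0], [0.0, 0.0, 1.0]] [0.401 0.059 1.065] [[-0.0, -1.0, -0.013], [-0.982, 0.003, -0.188], [0.188, 0.013, -0.982]]
wrist [[414.6, 0.0, 319.2], [0.0, 414.6, 235.4], [0.0, 0.0, 1.0]] [ 0.234 -0.583  0.384] [[0.264, -0.965, -0.003], [-0.931, -0.255, 0.262], [-0.254, -0.066, -0.965]]
```

View pics/scene0.png

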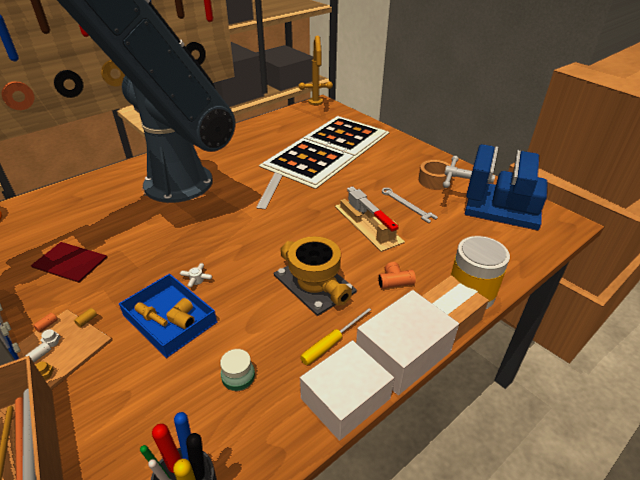

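View pics/top0.png

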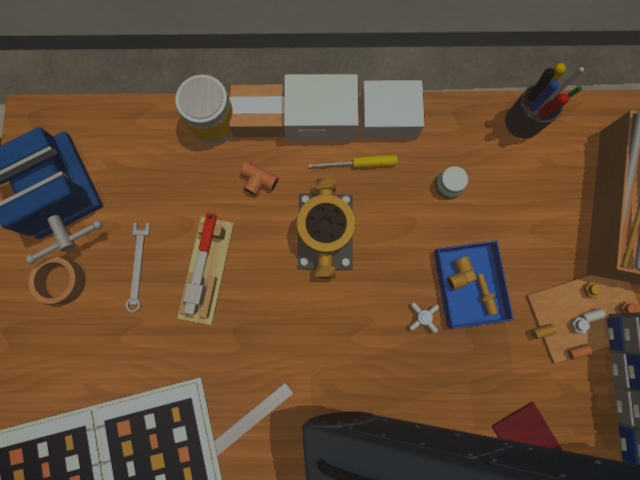

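View pics/wrist0.png

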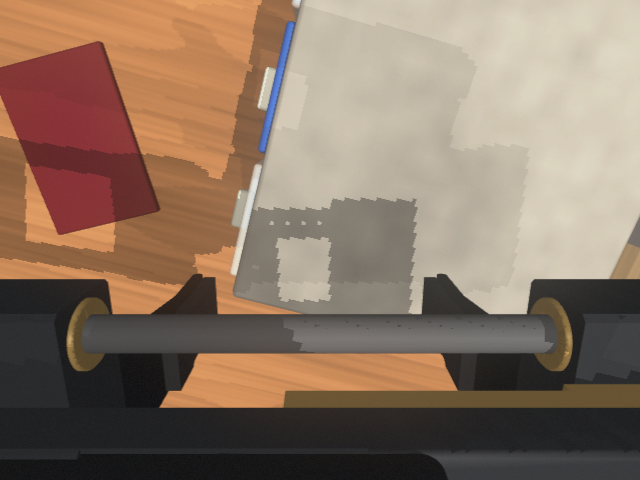

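The top view shows the spanner with its head near (194,295) and its red end near (210,215). The valve nut is near (326,223). I'll enlarge both.

```bash
python3 - <<'E'
import cv2
t=cv2.imread("pics/top0.png")
a=cv2.resize(t[200:335,170:245],None,fx=4.4,fy=4.4,interpolation=cv2.INTER_CUBIC)
b=cv2.resize(t[175:285,285:370],None,fx=5.4,fy=5.4,interpolation=cv2.INTER_CUBIC)
h=min(a.shape[0],b.shape[0]); cv2.imwrite("pics/t_crop.png",cv2.hconcat([a[:h],b[:h]])[:600,:800]); print(a.shape,b.shape)
s=cv2.imread("pics/scene0.png")
cv2.imwrite("pics/s_crop.png",cv2.resize(s[170:320,260:420],None,fx=4,fy=4,interpolation=cv2.INTER_CUBIC))
E
```

```text
(594, 330, 3) (594, 459, 3)
```

View pics/t_crop.png

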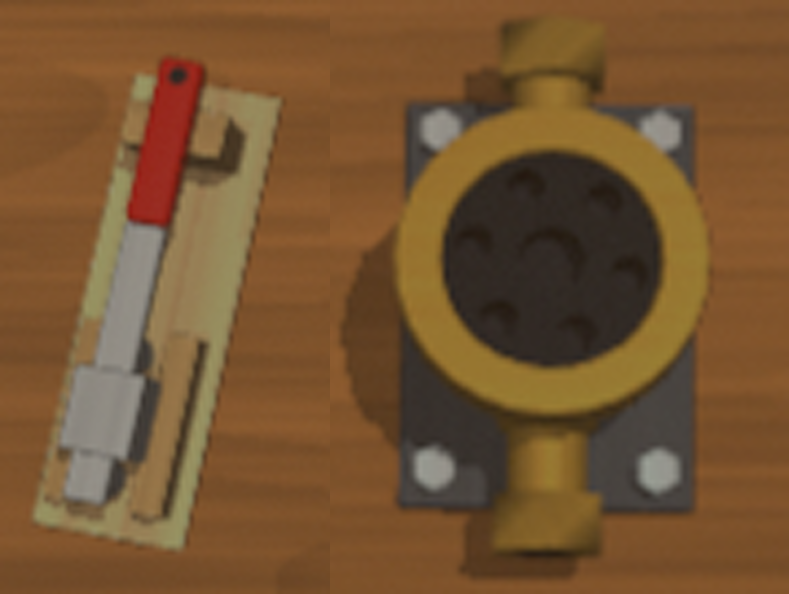

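View pics/s_crop.png

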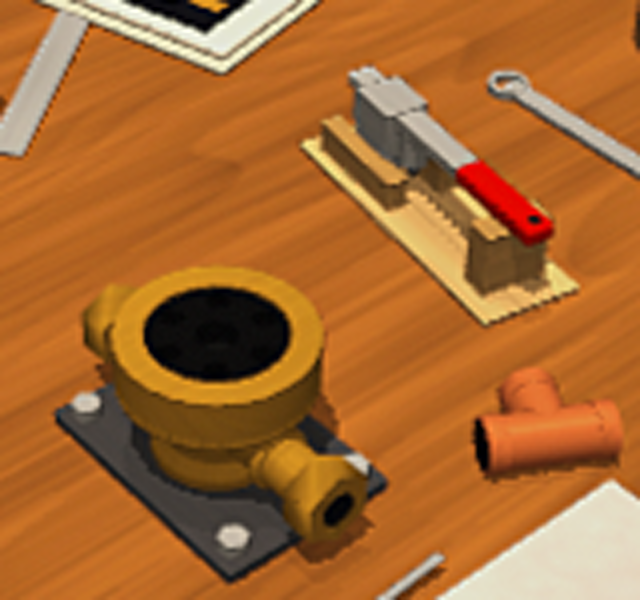

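The top crop shows the spanner with its handle towards +x, and the nut's six holes as dark crescents. I'll convert these pixels to positions.

```bash
cat > h.py <<'E'
import numpy as np,cv2
def ray(c,px,z):
    R=cv2.Rodrigues(np.array(c["rvec"],float))[0];t=np.array(c["tvec"],float).ravel();K=np.array(c["mtx"])
    px=np.atleast_2d(np.array(px,float)); d=(np.linalg.inv(K)@np.c_[px,np.ones(len(px))].T).T@R
    o=-R.T@t; return o+d*((z-o[2])/d[:,2])[:,None]
def proj(c,P):
    return cv2.projectPoints(np.array(P,float).reshape(-1,1,3),np.array(c["rvec"],float),np.array(c["tvec"],float),np.array(c["mtx"],float),None)[0].reshape(-1,2)
E
python3 - <<'E'
from h import *
c=dict(np.load("pics/top0.npz"))
A=lambda p:np.array(p)/4.4+[170,200]-.4
B=lambda p:(np.array(p)-[330,0])/5.4+[285,175]-.4
np.set_printoptions(precision=4,suppress=True)
print("head corners",ray(c,A([[78,366],[146,374],[128,460],[60,447]]),.068))
print("bar end",ray(c,A([[65,498],[105,503]]),.066).mean(0))
print("redstart",ray(c,A([[128,219],[170,226]]),.068).mean(0),"end",ray(c,A([[182,60]]),.068), "base corners",ray(c,A([[138,73],[281,98],[185,550],[34,520]]),.006))
print("rim in/out centre",ray(c,B([[552,259],[553,261]]),.098))
H=ray(c,B([[527,185],[605,198],[630,272],[577,333],[497,318],[473,242]]),.095);print(H,H.mean(0));d=H-H.mean(0)
print(np.degrees(np.arctan2(d[:,1],d[:,0]))%60,np.hypot(d[:,0],d[:,1]))
print("plate",ray(c,B([[407,103],[694,106],[693,510],[400,507]]),.01))
E
```

```text
head corners [[0.4903 0.3256 0.068 ]
 [0.4865 0.2935 0.068 ]
 [0.4467 0.3003 0.068 ]
 [0.4527 0.3323 0.068 ]]
bar end [0.4282 0.32   0.066 ]
redstart [0.5583 0.2951 0.068 ] end [[0.6373 0.2824 0.068 ]] base corners [[0.6453 0.3185 0.006 ]
 [0.632  0.245  0.006 ]
 [0.4058 0.2854 0.006 ]
 [0.4203 0.3603 0.006 ]]
rim in/out centre [[0.6099 0.0402 0.098 ]
 [0.6091 0.0398 0.098 ]]
[[0.6394 0.0495 0.095 ]
 [0.6342 0.0199 0.095 ]
 [0.6054 0.0107 0.095 ]
 [0.582  0.0309 0.095 ]
 [0.5878 0.061  0.095 ]
 [0.6172 0.0701 0.095 ]] [0.611  0.0403 0.095 ]
[17.8574 18.5244 19.3011 17.9906 18.2264 18.1843] [0.0298 0.031  0.0302 0.0305 0.0311 0.0304]
plate [[ 0.6956  0.0985  0.01  ]
 [ 0.6938 -0.021   0.01  ]
 [ 0.5249 -0.0178  0.01  ]
 [ 0.5263  0.1007  0.01  ]]
```

Emit:
play_rows(motion=[[[-4, -31, -37], [0, 0, 0], 1], [[-8, -62, -75], [0, 0, 0], 1], [[-12, -94, -112], [4, 0, 0], 1], [[-15, -125, -150], [8, 0, 0], 1], [[-15, -156, -187], [12, 0, 0], 1], [[-15, -187, -225], [16, 0, 0], 1], [[-15, -219, -262], [21, 0, 0], 1], [[-15, -250, -300], [25.6, 0, 0], 1]])

```text
time_s: 0.95
position: [0.3889, -0.2807, 0.2375]
tcp_rot: [[-0.0, -0.183, -0.983], [0.0, -0.983, 0.183], [-1.0, -0.0, 0.0]]
force: [1.4, -0.9, -0.5]
opening: 0.997
```

Emit:
play_rows(motion=[[[0, -44, -20], [0, 0, 0], 1], [[0, -89, -40], [0, 0, 0], 1], [[0, -133, -59], [0, 0, 0], 1], [[0, -178, -79], [0, 0, 0], 1], [[0, -222, -99], [0, 0, 0], 1], [[0, -267, -119], [0, 0, 0], 1], [[0, -311, -139], [0, 0, 0], 1], [[0, -356, -158], [0, 0, 0], 1]])

```text
time_s: 1.75
position: [0.6082, 0.0412, 0.2373]
tcp_rot: [[-0.0, -0.179, -0.984], [-0.0, -0.984, 0.179], [-1.0, 0.0, 0.0]]
force: [0.9, -0.9, 0.5]
opening: 1.004
```

```bash
cat >> h.py <<'E'
def shot(n,tag):
    from rig import bot
    c=bot.capture(n); cv2.imwrite(f"pics/{tag}.png",c["img"]); np.savez(f"pics/{tag}.npz",**{k:np.array(c[k]) for k in("mtx","rvec","tvec")}); return c
def st():
    from rig import bot
    s=bot.read_state(); np.set_printoptions(precision=4,suppress=True)
    for k in("time_s","position","force","moment","joint_positions","opening"):print(k,np.round(s[k],4))
    a=np.degrees(np.arctan2(s["tcp_rot"][1][1],s["tcp_rot"][0][1]));print("yang",a); return s
E
python3 -c "
from h import *
shot('wrist','w1');st()"
```

```text
time_s 1.8
position [0.6125 0.0479 0.2375]
force [3.1888 3.2539 0.1846]
moment [ 0.1409 -0.2526  0.0578]
joint_positions [-6.1175 28.314  83.0334  0.3797 68.3363 93.8118]
opening 0.9999
yang -100.0675336631207
```

View pics/w1.png

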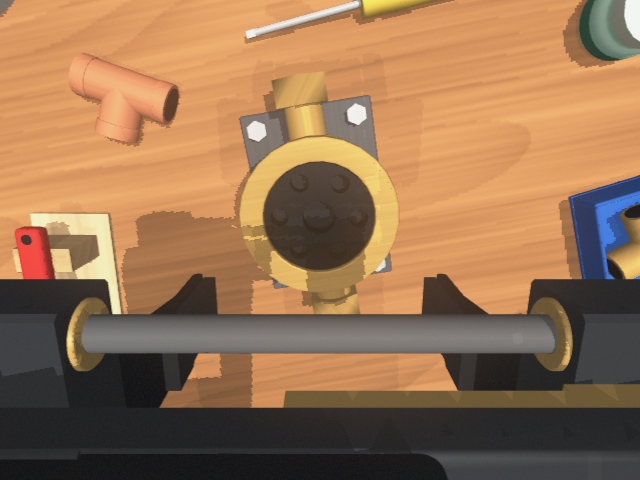

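The wrist view shows the nut centred near (319,215) with the holes visible. I'll enlarge it.

```bash
python3 - <<'E'
import cv2
t=cv2.imread("pics/w1.png")
a=cv2.resize(t[130:300,235:405],None,fx=3.5,fy=3.5,interpolation=cv2.INTER_CUBIC)
a=cv2.convertScaleAbs(a,alpha=1.8,beta=0)
cv2.imwrite("pics/w1c.png",a)
E
```

```text
(no output)
```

View pics/w1c.png

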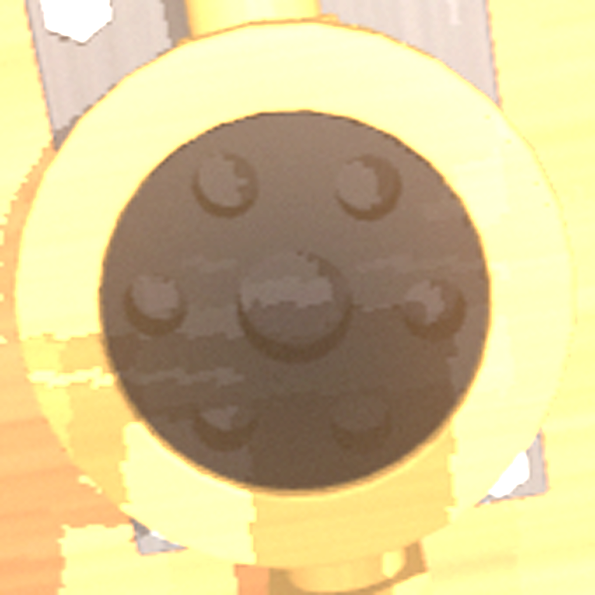

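```bash
python3 - <<'E'
from h import *
np.set_printoptions(precision=4,suppress=True)
c=dict(np.load("pics/w1.npz"))
W=lambda p:np.array(p)/3.5+[235,130]-.36
H=ray(c,W([[225,184],[368,187],[435,307],[360,425],[222,422],[154,304]]),.095);print(H.mean(0))
for C in (H.mean(0),ray(c,W([[295,305]]),.095)[0]):
    d=H-C;print(C,np.degrees(np.arctan2(d[:,1],d[:,0]))%60,np.hypot(d[:,0],d[:,1]))
print(ray(c,W([[295,300]]),.095), "rim outer",ray(c,W([[294,293]]),.098))
E
```

```text
[0.611 0.042 0.095]
[0.611 0.042 0.095] [18.481  18.5556 19.5498 18.2588 18.3629 18.6367] [0.0301 0.0301 0.0303 0.0303 0.0304 0.0301]
[0.6113 0.0417 0.095 ] [19.1716 18.5689 18.8833 17.5843 18.3527 19.3053] [0.0299 0.0297 0.0301 0.0305 0.0308 0.0303]
[[0.6124 0.0415 0.095 ]] rim outer [[0.6146 0.0413 0.098 ]]
```

Emit:
play_rows(motion=[[[0, -34, 26], [0, 0, 0], 1], [[0, -69, 51], [0, 0, 0], 1], [[0, -103, 77], [0, 0, 0], 1], [[0, -138, 102], [0, 0, 0], 1], [[20, -172, 128], [0, 0, 0], 1], [[40, -207, 153], [0, 0, 0], 1], [[60, -241, 179], [0, 0, 0], 1], [[60, -241, 179], [0, 0, 0], 1]])

```text
time_s: 2.6
position: [0.4691, 0.3113, 0.1746]
tcp_rot: [[-0.008, -0.173, -0.985], [-0.001, -0.985, 0.173], [-1.0, 0.003, 0.008]]
force: [0.5, -0.0, -0.0]
opening: 1.0
```

```bash
python3 -c "
from h import *
st();shot('wrist','w2');st()
t=cv2.imread('pics/w2.png')
"
```

```text
time_s 2.6
position [0.4691 0.3113 0.1746]
force [ 0.5394 -0.0196 -0.0011]
moment [0.0037 0.0301 0.0025]
joint_positions [ 22.1436  29.1457  93.5756   0.1169  57.7332 122.0639]
opening 0.9997
yang -99.98255973686248
time_s 2.65
position [0.4716 0.3098 0.1758]
force [-0.1533  0.2936  0.4437]
moment [ 0.0095 -0.0318 -0.0105]
joint_positions [ 21.956   29.0725  93.4541   0.0039  57.7366 122.0019]
opening 1.0006
yang -100.04773243474037
```

View pics/w2.png

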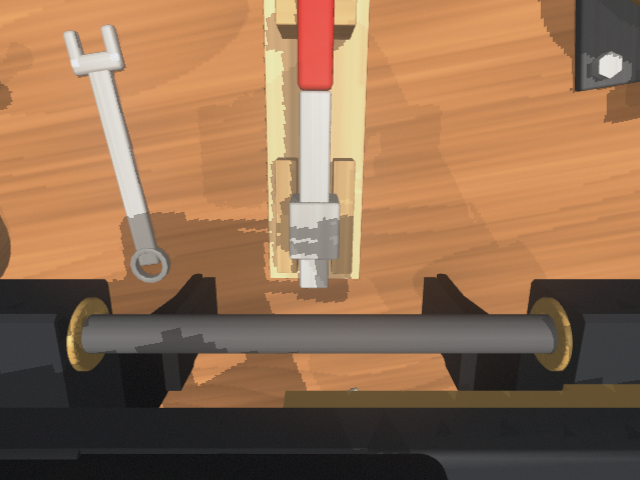

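```bash
python3 - <<'E'
from h import *
np.set_printoptions(precision=4,suppress=True)
t=cv2.imread("pics/w2.png"); cv2.imwrite("pics/w2c.png",cv2.resize(t[0:300,240:390],None,fx=2,fy=2,interpolation=cv2.INTER_CUBIC)[:600])
cv2.imwrite("pics/w2d.png",cv2.resize(t[180:300,260:370],None,fx=5,fy=5,interpolation=cv2.INTER_CUBIC))
E
```

```text
(no output)
```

View pics/w2d.png

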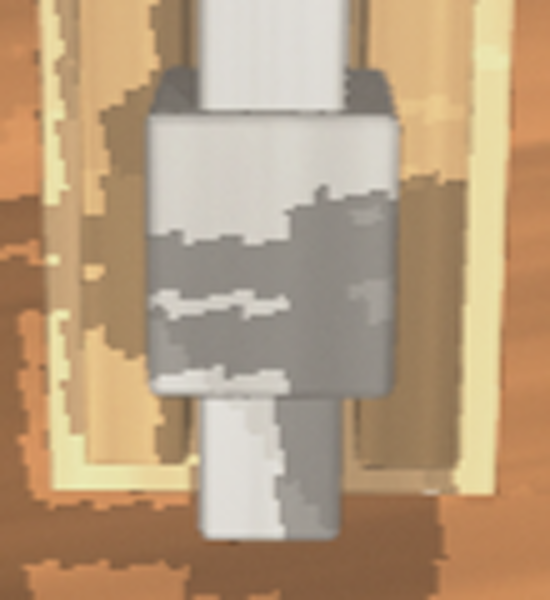

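View pics/w2c.png

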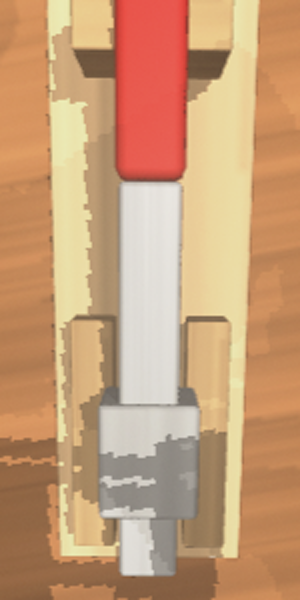

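```bash
python3 - <<'E'
from h import *
np.set_printoptions(precision=4,suppress=True)
c=dict(np.load("pics/w2.npz"))
D=lambda p:np.array(p)/5+[260,180]-.4
h=ray(c,D([[148,114],[399,116],[393,396],[150,396]]),.068);print(h,h.mean(0))
b=ray(c,D([[270,541]]),.066)[0]; r=ray(c,[[240+75.5-.25,90]],.068)[0]
d=r-b;print(b,r,np.degrees(np.arctan2(d[1],d[0])),np.hypot(*d[:2]), b+d/np.hypot(*d[:2])*.042)
st()
E
```

```text
[[0.4922 0.3278 0.068 ]
 [0.4863 0.2954 0.068 ]
 [0.448  0.3024 0.068 ]
 [0.4538 0.3351 0.068 ]] [0.4701 0.3152 0.068 ]
[0.4291 0.3229 0.066 ] [0.5581 0.2987 0.068 ] -10.628551211203268 0.1311783786429542 [0.4704 0.3151 0.0666]
time_s 2.65
position [0.4716 0.3098 0.1758]
force [-0.1533  0.2936  0.4437]
moment [ 0.0095 -0.0318 -0.0105]
joint_positions [ 21.956   29.0725  93.4541   0.0039  57.7366 122.0019]
opening 1.0006
yang -100.04773243474037
```

Emit:
play_rows(motion=[[[40, -4, -2], [0.3, 0, 0], 1], [[80, -4.5, -2.3], [0.3, 0, 0], 1], [[110, -4.5, -2.3], [0.3, 0, 0], 1], [[130, -4.5, -2.3], [0.3, 0, 0], 1], [[141, -4.5, -2.3], [0.3, 0, 0], 1], [[141, -4.5, -2.3], [0.3, 0, 0], 1], [[141, -4.5, -2.3], [0.3, 0, 0], 0.5], [[141, -4.5, -2.3], [0.3, 0, 0], 0.3]])

```text
time_s: 3.45
position: [0.4789, 0.3127, 0.038]
tcp_rot: [[0.003, -0.184, -0.983], [0.001, -0.983, 0.184], [-1.0, -0.002, -0.003]]
force: [0.1, -0.3, 0.1]
opening: 0.895
```

Emit:
play_rows(motion=[[[0, 0, 0], [0, 0, 0], 0.3], [[0, 0, 0], [0, 0, 0], 0.0], [[0, 0, 0], [0, 0, 0], 0.0], [[0, 0, 0], [0, 0, 0], 0.0]])

```text
time_s: 3.85
position: [0.4776, 0.3126, 0.0368]
tcp_rot: [[0.0, -0.184, -0.983], [0.0, -0.983, 0.184], [-1.0, -0.0, -0.0]]
force: [-0.1, -0.2, 0.1]
opening: 0.537
```

```bash
python3 -c "
from h import *
st();shot('wrist','w3')
"
```

```text
time_s 3.85
position [0.4776 0.3126 0.0368]
force [-0.0709 -0.2316  0.0541]
moment [ 0.0262  0.0063 -0.0062]
joint_positions [ 21.9943  41.6445  97.6307  -0.0008  40.6982 122.5996]
opening 0.537
yang -100.60466522210417
```

View pics/w3.png

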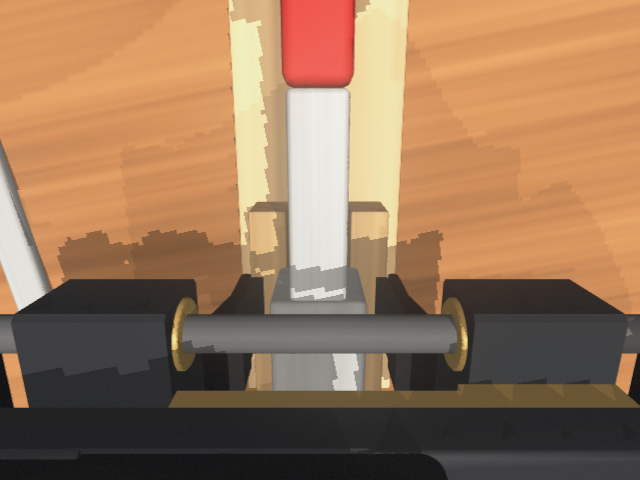

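The fingers are still closing and sit symmetrically about the head.

Emit:
play_rows(motion=[[[0, 0, 0], [0, 0, 0], 0.0], [[0, 0, 0], [0, 0, 0], 0.0], [[0, 0, 0], [0, 0, 0], 0.0], [[0, 0, 0], [0, 0, 0], 0.0], [[-5, 0, 0], [0, 0, 0], 0.0], [[-10, 0, 0], [0, 0, 0], 0.0]])

```text
time_s: 4.5
position: [0.4764, 0.312, 0.0459]
tcp_rot: [[-0.003, -0.184, -0.983], [-0.001, -0.983, 0.184], [-1.0, 0.002, 0.003]]
force: [-0.3, -0.6, -5.1]
opening: 0.389
```

```bash
python3 -c "
from h import *
st();shot('wrist','w4')
"
```

```text
time_s 4.5
position [0.4764 0.312  0.0459]
force [-0.263  -0.6054 -5.1292]
moment [ 0.0226  0.0889 -0.0144]
joint_positions [ 21.9802  40.7525  97.5076  -0.0069  41.917  122.6041]
opening 0.3895
yang -100.61865962160027
```

View pics/w4.png

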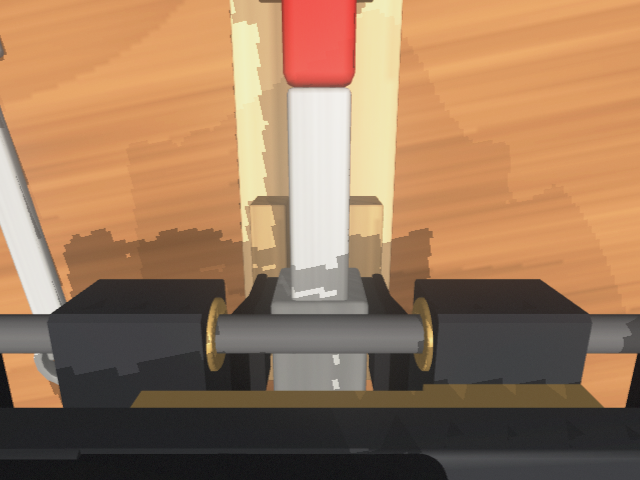

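The grip holds: opening is 34 mm, force is -5.1 N, and the head is level. Next I'll check the in-hand x offset from the red edge at v≈87.

```bash
python3 - <<'E'
from h import *
from rig import bot
np.set_printoptions(precision=4,suppress=True)
for tag,p in (("w3",np.array([.4776,.3126,.0368])),("w4",np.array([.4764,.312,.0459]))):
    c=dict(np.load(f"pics/{tag}.npz"))
    u=np.array([.983,-.184,0]);v=np.array([.184,.983,0])
    r=ray(c,[[319,86.5]],p[2]+.0312)[0]-p; print(tag,r@u,r@v,"offset TCP from origin",.09-r@u)
t=cv2.imread("pics/w4.png");cv2.imwrite("pics/w4c.png",cv2.resize(t[60:110,270:370],None,fx=6,fy=6,interpolation=cv2.INTER_CUBIC))
E
```

```text
w3 0.08183391594371936 0.0008323388722020573 offset TCP from origin 0.008166084056280637
w4 0.08193179229924342 0.0007948189818863093 offset TCP from origin 0.008068207700756572
```

View pics/w4c.png

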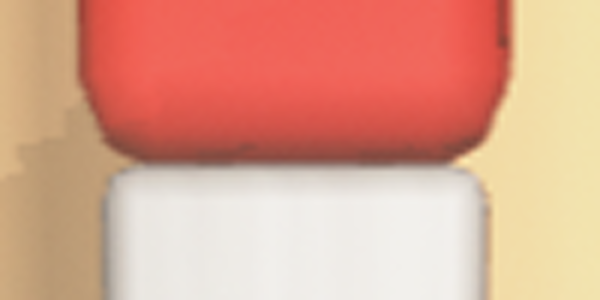

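Emit:
play_rows(motion=[[[-30, 0, 0], [0, 0, 0], 0], [[-65, 0, 0], [0, 0, 0], 0], [[-100, 10, -8], [0, 0, 0], 0], [[-120, 35, -27], [-3, 0, 0], 0], [[-123, 65, -51], [-7, 0, 0], 0], [[-123, 98, -77], [-12, 0, 0], 0], [[-123, 130, -102], [-17, 0, 0], 0], [[-123, 160, -125], [-21, 0, 0], 0]])

```text
time_s: 5.35
position: [0.5709, 0.1304, 0.1693]
tcp_rot: [[-0.001, 0.183, -0.983], [-0.0, -0.983, -0.183], [-1.0, 0.0, 0.001]]
force: [0.7, 0.2, -5.1]
opening: 0.392
```

Emit:
play_rows(motion=[[[0, 30, -10], [-3, 0, 0], 0], [[0, 60, -19], [-6, 0, 0], 0], [[0, 82, -26], [-8.1, 0, 0], 0], [[0, 95.7, -29.8], [-8.1, 0, 0], 0], [[15, 95.7, -29.8], [-8.1, 0, 0], 0], [[28, 95.7, -29.8], [-8.1, 0, 0], 0], [[28, 95.7, -29.8], [-8.1, 0, 0], 0], [[28, 95.7, -29.8], [-8.1, 0, 0], 0]])

```text
time_s: 6.15
position: [0.6165, 0.0443, 0.1408]
tcp_rot: [[-0.002, 0.318, -0.948], [0.0, -0.948, -0.318], [-1.0, -0.001, 0.002]]
force: [0.6, -0.5, -4.8]
opening: 0.383
```

```bash
python3 -c "
from h import *
st();shot('scene','s5');shot('top','t5')
t=cv2.imread('pics/s5.png');cv2.imwrite('pics/s5c.png',cv2.resize(t[190:320,250:400],None,fx=5,fy=4.6,interpolation=cv2.INTER_CUBIC))
t=cv2.imread('pics/t5.png');cv2.imwrite('pics/t5c.png',cv2.resize(t[130:280,250:400],None,fx=4,fy=4,interpolation=cv2.INTER_CUBIC))
"
```

```text
time_s 6.15
position [0.6165 0.0443 0.1408]
force [ 0.6362 -0.4977 -4.8022]
moment [ 0.0075  0.0768 -0.0583]
joint_positions [-6.2412 35.3808 87.2583  0.008  57.4985 65.2273]
opening 0.3834
yang -71.47293124533535
```

View pics/s5c.png

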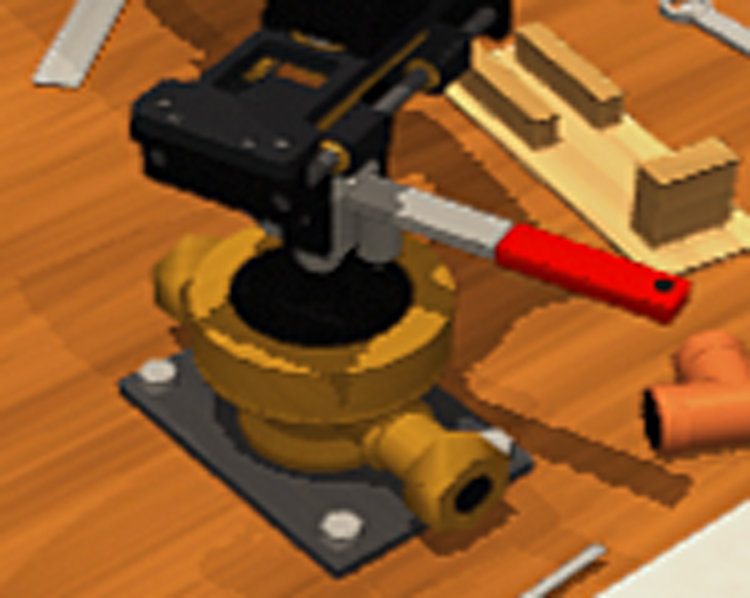

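View pics/t5c.png

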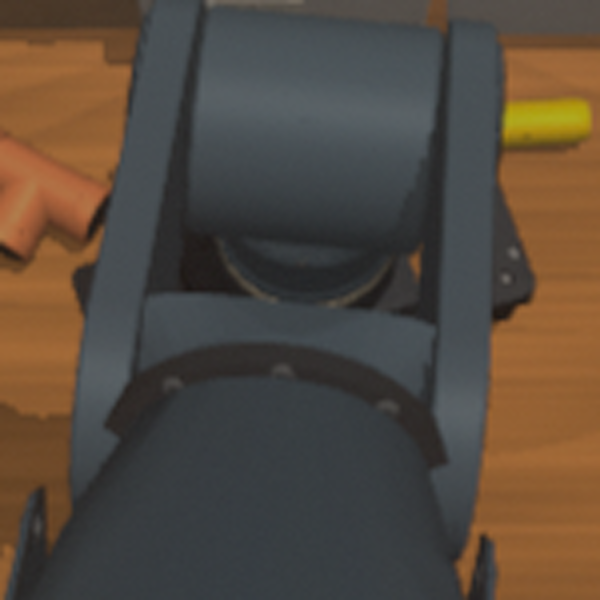

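The spanner hangs level over the nut, with its handle pointing to the right in the scene view. I'll lower it gently.

Emit:
play_rows(motion=[[[6, 0, 0], [0, 0, 0], 0], [[12, 0, 0], [0, 0, 0], 0], [[17, 0, 0], [0, 0, 0], 0], [[20, 0, 0], [0, 0, 0], 0], [[22, 0, 0], [0, 0, 0], 0], [[24, 0, 0], [0, 0, 0], 0], [[24, 0, 0], [0, 0, 0], 0]])

```text
time_s: 6.95
position: [0.6174, 0.0434, 0.1173]
tcp_rot: [[-0.0, 0.317, -0.948], [0.0, -0.948, -0.317], [-1.0, -0.0, 0.0]]
force: [-0.4, -0.6, -4.5]
opening: 0.387
```

```bash
python3 -c "
from h import *
st()"
```

```text
time_s 6.95
position [0.6174 0.0434 0.1173]
force [-0.3699 -0.5861 -4.5374]
moment [-0.0502  0.142   0.0216]
joint_positions [-6.3057 37.2121 88.1451 -0.0012 54.6679 65.2095]
opening 0.3869
yang -71.51451285584133
```

Emit:
play_rows(motion=[[[1, 0, 0], [0, 0, 0], 0], [[2, 0, 0], [0, 0, 0], 0], [[3, 0, 0], [0, 0, 0], 0], [[4, 0, 0], [0, 0, 0], 0], [[5, 0, 0], [0, 0, 0], 0], [[5.5, 0, 0], [0, 0, 0], 0], [[5.5, 0, 0], [0, 0, 0], 0]])

```text
time_s: 7.65
position: [0.6175, 0.0435, 0.1119]
tcp_rot: [[-0.0, 0.317, -0.948], [0.0, -0.948, -0.317], [-1.0, -0.0, 0.0]]
force: [0.8, 0.4, -5.1]
opening: 0.389
```

Emit:
play_rows(motion=[[[0.5, 0, 0], [0, 0, 0], 0], [[1, 0, 0], [0, 0, 0], 0], [[1.5, 0, 0], [0, 0, 0], 0], [[2, 0, 0], [0, 0, 0], 0], [[2, 0, 0], [0, 0, 0], 0]])

```text
time_s: 8.15
position: [0.6175, 0.0435, 0.11]
tcp_rot: [[-0.0, 0.317, -0.948], [0.0, -0.948, -0.317], [-1.0, -0.0, 0.0]]
force: [0.5, 0.3, -5.3]
opening: 0.385
```

Still no contact 3 mm past the face level, so the pins are entering the holes. I'll carry on down.

Emit:
play_rows(motion=[[[1, 0, 0], [0, 0, 0], 0], [[2, 0, 0], [0, 0, 0], 0], [[3, 0, 0], [0, 0, 0], 0], [[4, 0, 0], [0, 0, 0], 0], [[5, 0, 0], [0, 0, 0], 0], [[5, 0, 0], [0, 0, 0], 0]])

```text
time_s: 8.75
position: [0.6174, 0.0435, 0.1048]
tcp_rot: [[-0.0, 0.317, -0.948], [0.0, -0.948, -0.317], [-1.0, -0.0, 0.0]]
force: [-0.3, -1.0, -6.1]
opening: 0.387
```

Emit:
play_rows(motion=[[[0.7, 0, 0], [0, 0, 0], 0], [[1.4, 0, 0], [0, 0, 0], 0], [[2, 0, 0], [0, 0, 0], 0], [[2, 0, 0], [0, 0, 0], 0]])

```text
time_s: 9.15
position: [0.6175, 0.0435, 0.103]
tcp_rot: [[-0.0, 0.317, -0.948], [0.0, -0.948, -0.317], [-1.0, -0.0, 0.0]]
force: [0.2, -0.1, -5.3]
opening: 0.388
```

```bash
python3 -c "
from h import *
st()"
```

```text
time_s 9.15
position [0.6175 0.0435 0.103 ]
force [ 0.237  -0.0514 -5.2674]
moment [-0.0086  0.0263 -0.0214]
joint_positions [-6.3014 38.3554 88.6507  0.0012 53.0041 65.2097]
opening 0.3883
yang -71.51186585138049
```

Emit:
play_rows(motion=[[[0.4, 0, 0], [0, 0, 0], 0], [[0.8, 0, 0], [0, 0, 0], 0], [[1.2, 0, 0], [0, 0, 0], 0], [[1.2, 0, 0], [0, 0, 0], 0]])

```text
time_s: 9.55
position: [0.6175, 0.0435, 0.1018]
tcp_rot: [[-0.0, 0.317, -0.948], [0.0, -0.948, -0.317], [-1.0, -0.0, 0.0]]
force: [-0.4, 0.2, -5.7]
opening: 0.385
```

Emit:
play_rows(motion=[[[0.4, 0, 0], [0, 0, 0], 0], [[0.8, 0, 0], [0, 0, 0], 0], [[0.8, 0, 0], [0, 0, 0], 0]])

```text
time_s: 9.85
position: [0.6175, 0.0435, 0.1016]
tcp_rot: [[0.0, 0.317, -0.948], [-0.0, -0.948, -0.317], [-1.0, 0.0, -0.0]]
force: [-2.5, 0.3, -0.5]
opening: 0.388
```

Contact came at the expected home level, with the spanner's weight now off the wrist. I'll open the fingers and rise.

Emit:
play_rows(motion=[[[0, 0, 0], [0, 0, 0], 0.6], [[0, 0, 0], [0, 0, 0], 0.6], [[-0.5, 0, 0], [0, 0, 0], 0.6], [[-1, 0, 0], [0, 0, 0], 0.6], [[-1, 0, 0], [0, 0, 0], 0.6]])

```text
time_s: 10.35
position: [0.6179, 0.0434, 0.1023]
tcp_rot: [[0.001, 0.317, -0.948], [-0.0, -0.948, -0.317], [-1.0, 0.0, -0.001]]
force: [-0.8, 0.0, 0.5]
opening: 0.598
```

Emit:
play_rows(motion=[[[-5, 0, 0], [0, 0, 0], 0.7], [[-15, 0, 0], [0, 0, 0], 0.7], [[-30, 0, 0], [0, 0, 0], 0.7], [[-45, 0, 0], [0, 0, 0], 0.7], [[-60, 0, -10], [0, 0, 0], 0.7], [[-75, 0, -25], [0, 0, 0], 0.7], [[-75, 0, -25], [0, 0, 0], 0.7], [[-75, 0, -25], [0, 0, 0], 0.7]])

```text
time_s: 11.15
position: [0.641, 0.0514, 0.1775]
tcp_rot: [[0.0, 0.317, -0.948], [-0.0, -0.948, -0.317], [-1.0, 0.0, -0.0]]
force: [0.1, -0.1, 0.1]
opening: 0.699
```

```bash
python3 -c "
from h import *
st();shot('wrist','w6');shot('scene','s6')
t=cv2.imread('pics/s6.png');cv2.imwrite('pics/s6c.png',cv2.resize(t[190:320,250:400],None,fx=5,fy=4.6,interpolation=cv2.INTER_CUBIC))
"
```

```text
time_s 11.15
position [0.641  0.0514 0.1775]
force [ 0.1318 -0.1303  0.1357]
moment [-0.0345  0.0221 -0.0137]
joint_positions [-5.3494 34.4757 81.855  -0.0115 63.6538 66.1485]
opening 0.699
yang -71.49278958003346
```

View pics/w6.png

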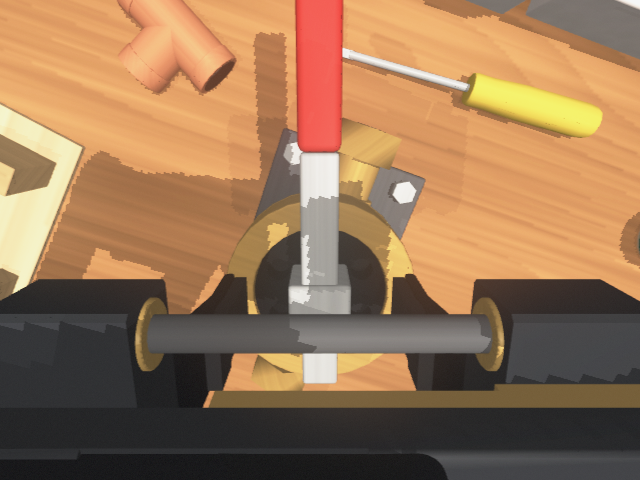

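View pics/s6c.png

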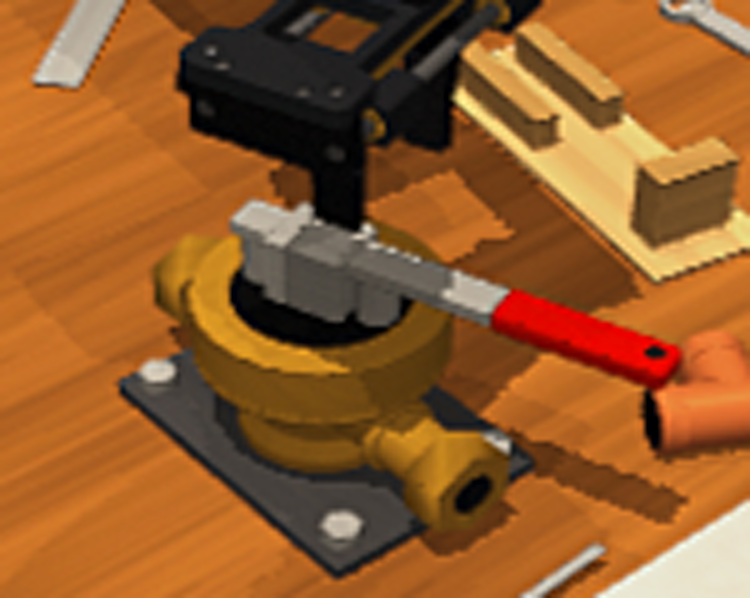

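The spanner sits home, with its handle straight along the tool's −z. Next I'll move out 102 mm along the handle and go down 70 mm.

Emit:
play_rows(motion=[[[0, 0, -35], [0, 0, 0], 0.6], [[0, 0, -70], [0, 0, 0], 0.6], [[0, 0, -102], [0, 0, 0], 0.6], [[20, 0, -102], [0, 0, 0], 0.6], [[45, 0, -102], [0, 0, 0], 0.6], [[62, 0, -102], [0, 0, 0], 0.6], [[70, 0, -102], [0, 0, 0], 0.6], [[70, 0, -102], [0, 0, 0], 0.6]])

```text
time_s: 12.05
position: [0.7364, 0.0836, 0.105]
tcp_rot: [[-0.004, 0.317, -0.948], [0.0, -0.948, -0.317], [-1.0, -0.001, 0.004]]
force: [-0.0, 0.1, 0.6]
opening: 0.6
```

```bash
python3 -c "
from h import *
st();shot('wrist','w7')
"
```

```text
time_s 12.05
position [0.7364 0.0836 0.105 ]
force [-0.0056  0.0661  0.5802]
moment [-0.0047 -0.0007  0.0187]
joint_positions [-2.1393 46.5283 68.3544 -0.0029 65.357  69.3893]
opening 0.5996
yang -71.52754749751205
```

View pics/w7.png

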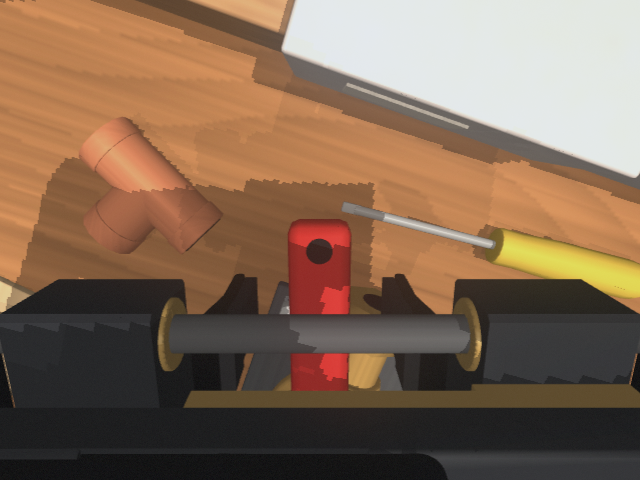

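The fingers straddle the red handle centrally. I'll close them.

Emit:
play_rows(motion=[[[0, 0, 0], [0, 0, 0], 0.4], [[0, 0, 0], [0, 0, 0], 0.35], [[0, 0, 0], [0, 0, 0], 0], [[0, 0, 0], [0, 0, 0], 0], [[0, 0, 0], [0, 0, 0], 0], [[0, 0, 0], [0, 0, 0], 0], [[0, 0, 0], [0, 0, 0], 0]])

```text
time_s: 12.8
position: [0.7382, 0.0838, 0.1073]
tcp_rot: [[0.001, 0.317, -0.948], [0.0, -0.948, -0.317], [-1.0, 0.0, -0.001]]
force: [-0.3, -0.4, 0.5]
opening: 0.249
```

```bash
python3 - <<'E'
from h import *
s=st()
# arc rows in tool frame: radius 135 about axis behind (+z dir), tool y ~ -tangential ccw => clockwise = +y
for r in (.136,):
  for th in range(1,9):
    for k in(1,3): pass
  for th in (1,2,3,4,5,6,8,10,12,14,16,18,20,24,28):
    t=np.radians(th); print(th, round(r*1e3*np.sin(t),1), round(r*1e3*(1-np.cos(t)),1))
E
```

```text
time_s 12.8
position [0.7382 0.0838 0.1073]
force [-0.2651 -0.4499  0.5355]
moment [-0.0054 -0.0278 -0.0194]
joint_positions [-2.1184 46.4039 68.2122  0.0047 65.3502 69.3945]
opening 0.2494
yang -71.5148761914782
1 2.4 0.0
2 4.7 0.1
3 7.1 0.2
4 9.5 0.3
5 11.9 0.5
6 14.2 0.7
8 18.9 1.3
10 23.6 2.1
12 28.3 3.0
14 32.9 4.0
16 37.5 5.3
18 42.0 6.7
20 46.5 8.2
24 55.3 11.8
28 63.8 15.9
```

Emit:
play_rows(motion=[[[0, 3.5, 0], [1.5, 0, 0], 0], [[0, 7.1, 0.2], [3, 0, 0], 0], [[0, 10.6, 0.4], [4.5, 0, 0], 0], [[0, 14.1, 0.7], [6, 0, 0], 0], [[0, 17.6, 1.2], [7.5, 0, 0], 0], [[0, 21.1, 1.7], [9, 0, 0], 0], [[0, 24.6, 2.3], [10.5, 0, 0], 0], [[0, 28.1, 3.0], [12, 0, 0], 0]])

```text
time_s: 13.6
position: [0.7439, 0.0585, 0.1072]
tcp_rot: [[-0.0, 0.114, -0.994], [0.003, -0.994, -0.114], [-1.0, -0.003, -0.0]]
force: [0.2, 6.4, 2.9]
opening: 0.25
```

```bash
python3 - <<'E'
from h import *
s=st(); d=np.array(s["position"])[:2]-[.6099,.041]; print(np.hypot(*d),np.degrees(np.arctan2(d[1],d[0])))
E
```

```text
time_s 13.6
position [0.7439 0.0585 0.1072]
force [0.1653 6.4317 2.9457]
moment [1.1757 0.037  0.6907]
joint_positions [-4.139  46.6677 67.6114  0.2158 65.7383 79.2464]
opening 0.2502
yang -83.47408982683442
0.13515271318818914 7.443401567387802
```

The nut is turning: 6.4 N at 135 mm plus 0.69 N m gives about 1.55 N m. I'll continue.

Emit:
play_rows(motion=[[[0, 3.5, 0], [1.5, 0, 0], 0], [[0, 7.1, 0.2], [3, 0, 0], 0], [[0, 10.6, 0.4], [4.5, 0, 0], 0], [[0, 14.1, 0.7], [6, 0, 0], 0], [[0, 17.6, 1.2], [7.5, 0, 0], 0], [[0, 21.1, 1.7], [9, 0, 0], 0], [[0, 24.6, 2.3], [10.5, 0, 0], 0], [[0, 28.1, 3.0], [12, 0, 0], 0]])

```text
time_s: 14.4
position: [0.7447, 0.0303, 0.1072]
tcp_rot: [[0.001, -0.096, -0.995], [0.004, -0.995, 0.096], [-1.0, -0.004, -0.001]]
force: [1.7, 6.3, 1.0]
opening: 0.251
```

```bash
cat > a.py <<'E'
from h import *
s=st(); d=np.array(s["position"])[:2]-[.6099,.041]; print(np.hypot(*d),np.degrees(np.arctan2(d[1],d[0])))
E
python3 a.py
```

```text
time_s 14.4
position [0.7447 0.0303 0.1072]
force [1.6684 6.264  0.9606]
moment [ 1.2507 -0.1649  0.6823]
joint_positions [-6.3202 46.5659 67.8402  0.2314 65.5448 89.067 ]
opening 0.2515
yang -95.48280769544881
0.13518572372686538 -4.52655593805732
```

Emit:
play_rows(motion=[[[0, 2.4, 0], [1, 0, 0], 0], [[0, 4.7, 0.1], [2, 0, 0], 0], [[0, 7.1, 0.2], [3, 0, 0], 0], [[0, 9.4, 0.3], [4, 0, 0], 0], [[0, 11.8, 0.5], [5, 0, 0], 0], [[0, 14.1, 0.7], [6, 0, 0], 0], [[0, 16.5, 1.0], [7, 0, 0], 0], [[0, 18.8, 1.3], [8, 0, 0], 0]])

```text
time_s: 15.2
position: [0.7418, 0.0117, 0.1072]
tcp_rot: [[0.002, -0.233, -0.972], [0.004, -0.972, 0.233], [-1.0, -0.004, -0.001]]
force: [1.7, 6.6, 2.0]
opening: 0.25
```

```bash
python3 a.py
```

```text
time_s 15.2
position [0.7418 0.0117 0.1072]
force [1.742  6.6021 2.0305]
moment [ 1.2624 -0.259   0.6031]
joint_positions [-7.7889 46.3024 68.4668  0.2348 65.1534 95.5901]
opening 0.2496
yang -103.47746216849951
0.1351396969739297 -12.518068001820675
```

Emit:
play_rows(motion=[[[0, 1.2, 0], [0.5, 0, 0], 0], [[0, 2.4, 0], [1, 0, 0], 0], [[0, 3.5, 0], [1.5, 0, 0], 0], [[0, 4.7, 0.1], [2, 0, 0], 0], [[0, 5.9, 0.1], [2.5, 0, 0], 0], [[0, 7.1, 0.2], [3, 0, 0], 0], [[0, 8.2, 0.3], [3.5, 0, 0], 0], [[0, 9.4, 0.3], [4, 0, 0], 0]])

```text
time_s: 16.0
position: [0.7395, 0.0026, 0.1072]
tcp_rot: [[0.002, -0.3, -0.954], [0.003, -0.954, 0.3], [-1.0, -0.004, -0.001]]
force: [1.7, 6.4, 1.8]
opening: 0.252
```

```bash
python3 a.py
```

```text
time_s 16.0
position [0.7395 0.0026 0.1072]
force [1.7046 6.361  1.834 ]
moment [ 1.2325 -0.3019  0.5946]
joint_positions [-8.517  46.1155 68.9124  0.2293 64.8819 98.8437]
opening 0.2516
yang -107.4577594705131
0.13513299196862055 -16.500452901944847
```

Emit:
play_rows(motion=[[[0, 1.2, 0], [0.5, 0, 0], 0], [[0, 2.4, 0], [1, 0, 0], 0], [[0, 3.5, 0], [1.5, 0, 0], 0], [[0, 4.7, 0.1], [2, 0, 0], 0], [[0, 5.9, 0.1], [2.5, 0, 0], 0], [[0, 7.1, 0.2], [3, 0, 0], 0]])

```text
time_s: 16.6
position: [0.7372, -0.0041, 0.1072]
tcp_rot: [[0.002, -0.35, -0.937], [0.003, -0.937, 0.35], [-1.0, -0.004, -0.001]]
force: [2.2, 6.9, 2.3]
opening: 0.248
```

```bash
python3 a.py
```

```text
time_s 16.6
position [ 0.7372 -0.0041  0.1072]
force [2.1824 6.9394 2.3047]
moment [ 1.1953 -0.3382  0.6496]
joint_positions [ -9.0685  45.9467  69.3153   0.2351  64.6365 101.2977]
opening 0.2483
yang -110.46669697083047
0.13510382311986413 -19.509894569689074
```

Emit:
play_rows(motion=[[[0, 1.2, 0], [0.5, 0, 0], 0], [[0, 2.4, 0], [1, 0, 0], 0], [[0, 3.5, 0], [1.5, 0, 0], 0], [[0, 4.7, 0.1], [2, 0, 0], 0], [[0, 5.9, 0.1], [2.5, 0, 0], 0], [[0, 7.1, 0.2], [3, 0, 0], 0]])

```text
time_s: 17.2
position: [0.7347, -0.0107, 0.1073]
tcp_rot: [[0.003, -0.398, -0.917], [0.003, -0.917, 0.398], [-1.0, -0.004, -0.001]]
force: [2.2, 6.5, 0.7]
opening: 0.248
```

```bash
python3 a.py
```

```text
time_s 17.2
position [ 0.7347 -0.0107  0.1073]
force [2.1885 6.4997 0.7252]
moment [ 1.2197 -0.3869  0.5938]
joint_positions [ -9.6169  45.7558  69.7655   0.2384  64.3611 103.7531]
opening 0.2482
yang -113.47274034980603
0.13510693433909546 -22.518965381519575
```

Emit:
play_rows(motion=[[[0, 1.2, 0], [0.5, 0, 0], 0], [[0, 2.4, 0], [1, 0, 0], 0], [[0, 3.5, 0], [1.5, 0, 0], 0], [[0, 4.7, 0.1], [2, 0, 0], 0], [[0, 5.9, 0.1], [2.5, 0, 0], 0]])

```text
time_s: 17.7
position: [0.7323, -0.0161, 0.1073]
tcp_rot: [[0.003, -0.438, -0.899], [0.003, -0.899, 0.438], [-1.0, -0.004, -0.001]]
force: [2.9, 6.6, 1.5]
opening: 0.248
```

```bash
python3 a.py
```

```text
time_s 17.7
position [ 0.7323 -0.0161  0.1073]
force [2.8596 6.5649 1.4582]
moment [ 1.2548 -0.3734  0.5794]
joint_positions [-10.0679  45.5848  70.1733   0.2386  64.1221 105.8008]
opening 0.2485
yang -115.97253266234215
0.13506628411419794 -25.0179248509067
```

Emit:
play_rows(motion=[[[0, 1.2, 0], [0.5, 0, 0], 0], [[0, 2.4, 0], [1, 0, 0], 0], [[0, 3.5, 0], [1.5, 0, 0], 0], [[0, 4.7, 0.1], [2, 0, 0], 0]])

```text
time_s: 18.1
position: [0.7302, -0.0203, 0.1073]
tcp_rot: [[0.003, -0.469, -0.883], [0.003, -0.883, 0.469], [-1.0, -0.004, -0.001]]
force: [2.8, 6.5, 1.1]
opening: 0.25
```

```bash
python3 a.py
```

```text
time_s 18.1
position [ 0.7302 -0.0203  0.1073]
force [2.8039 6.5449 1.1213]
moment [ 1.3042 -0.4165  0.5842]
joint_positions [-10.4242  45.435   70.5261   0.2391  63.9076 107.4442]
opening 0.2499
yang -117.97326494190409
0.13504746238678167 -27.00183178316783
```

Emit:
play_rows(motion=[[[0, 1.2, 0], [0.5, 0, 0], 0], [[0, 2.4, 0], [1, 0, 0], 0], [[0, 3.5, 0], [1.5, 0, 0], 0], [[0, 4.7, 0.1], [2, 0, 0], 0]])

```text
time_s: 18.5
position: [0.728, -0.0244, 0.1073]
tcp_rot: [[0.003, -0.5, -0.866], [0.003, -0.866, 0.5], [-1.0, -0.004, -0.001]]
force: [3.3, 6.5, 0.9]
opening: 0.248
```

```bash
python3 a.py
```

```text
time_s 18.5
position [ 0.728  -0.0244  0.1073]
force [3.2825 6.4586 0.8642]
moment [ 1.1932 -0.5129  0.5795]
joint_positions [-10.7792  45.2809  70.8954   0.2401  63.6835 109.0916]
opening 0.2478
yang -119.97688708025761
0.13504544025537735 -28.986527366069236
```

Emit:
play_rows(motion=[[[0, 1.2, 0], [0.5, 0, 0], 0], [[0, 2.4, 0], [1, 0, 0], 0], [[0, 3.5, 0], [1.5, 0, 0], 0]])

```text
time_s: 18.8
position: [0.7268, -0.0266, 0.1073]
tcp_rot: [[0.004, -0.522, -0.853], [0.005, -0.853, 0.522], [-1.0, -0.006, -0.001]]
force: [4.9, 9.9, 0.2]
opening: 0.25
```

```bash
python3 a.py
```

```text
time_s 18.8
position [ 0.7268 -0.0266  0.1073]
force [4.8878 9.8616 0.1565]
moment [ 1.7663 -0.7596  0.7253]
joint_positions [-11.0097  45.1646  71.1623   0.3614  63.4799 110.307 ]
opening 0.2499
yang -121.47736380074635
0.13499956318773274 -30.03017153497973
```

The torque has risen to 2.2 N m, which suggests the stop. I'll press a little more to confirm.

Emit:
play_rows(motion=[[[0, 1.2, 0], [0.5, 0, 0], 0], [[0, 2.4, 0], [1, 0, 0], 0], [[0, 2.4, 0], [1, 0, 0], 0]])

```text
time_s: 19.1
position: [0.7263, -0.0271, 0.1075]
tcp_rot: [[0.006, -0.537, -0.844], [0.007, -0.844, 0.537], [-1.0, -0.009, -0.002]]
force: [4.9, 11.9, -0.2]
opening: 0.252
```

```bash
python3 a.py
```

```text
time_s 19.1
position [ 0.7263 -0.0271  0.1075]
force [ 4.9106 11.8995 -0.2448]
moment [ 2.0787 -0.9483  0.7219]
joint_positions [-11.1142  45.0808  71.3324   0.5096  63.3101 111.1082]
opening 0.2516
yang -122.44972604121226
0.13484989949156878 -30.32460383289163
```

Emit:
play_rows(motion=[[[0, 1.5, 0], [0, 0, 0], 0], [[0, 3, 0], [0, 0, 0], 0], [[0, 3, 0], [0, 0, 0], 0]])

```text
time_s: 19.4
position: [0.726, -0.0277, 0.1077]
tcp_rot: [[0.009, -0.537, -0.844], [0.01, -0.844, 0.537], [-1.0, -0.013, -0.003]]
force: [7.5, 15.8, -0.2]
opening: 0.248
```

```bash
python3 a.py
```

```text
time_s 19.4
position [ 0.726  -0.0277  0.1077]
force [ 7.5245 15.8114 -0.1654]
moment [ 2.7865 -1.4079  0.6155]
joint_positions [-11.2534  44.9801  71.5392   0.7386  63.0647 110.8929]
opening 0.2481
yang -122.47740757231583
0.13486231533122234 -30.620016012286612
```

The torque is 3 N m with almost no motion, so the nut is firmly on its stop. I'll relax, release and rise.

Emit:
play_rows(motion=[[[0, -2, 0], [-0.5, 0, 0], 0], [[0, -4, 0], [-1, 0, 0], 0], [[0, -5, 0], [-1, 0, 0], 0], [[0, -5, 0], [-1, 0, 0], 0]])

```text
time_s: 19.8
position: [0.7265, -0.0267, 0.1074]
tcp_rot: [[0.004, -0.522, -0.853], [0.005, -0.853, 0.522], [-1.0, -0.006, -0.001]]
force: [3.6, 8.6, 1.3]
opening: 0.249
```

```bash
python3 a.py
```

```text
time_s 19.8
position [ 0.7265 -0.0267  0.1074]
force [3.6103 8.5881 1.2665]
moment [ 1.574  -0.6172  0.4433]
joint_positions [-11.0166  45.154   71.1822   0.3468  63.4895 110.3184]
opening 0.2486
yang -121.48914734179695
0.13485276841699395 -30.12185683829168
```

Emit:
play_rows(motion=[[[0, -2, 0], [-0.3, 0, 0], 0], [[0, -4, 0], [-0.5, 0, 0], 0], [[0, -5, 0], [-0.5, 0, 0], 0], [[0, -5, 0], [-0.5, 0, 0], 0]])

```text
time_s: 20.2
position: [0.7271, -0.0257, 0.1071]
tcp_rot: [[-0.001, -0.515, -0.857], [0.0, -0.857, 0.515], [-1.0, 0.0, 0.001]]
force: [0.2, 2.9, 1.9]
opening: 0.247
```

```bash
python3 a.py
```

```text
time_s 20.2
position [ 0.7271 -0.0257  0.1071]
force [0.2109 2.8968 1.8713]
moment [0.6495 0.0978 0.3395]
joint_positions [-10.8018  45.3169  70.8515   0.0116  63.8755 110.2065]
opening 0.2469
yang -121.01337130229722
0.13487501428159243 -29.626243479646686
```

Emit:
play_rows(motion=[[[0, -1.5, 0], [0, 0, 0], 0], [[0, -1.5, 0], [0, 0, 0], 0.55], [[0, -1.5, 0], [0, 0, 0], 0.55], [[0, -1.5, 0], [0, 0, 0], 0.55], [[0, -1.5, 0], [0, 0, 0], 0.55], [[0, -1.5, 0], [0, 0, 0], 0.55]])

```text
time_s: 20.8
position: [0.7282, -0.0249, 0.1069]
tcp_rot: [[-0.0, -0.516, -0.857], [-0.0, -0.857, 0.516], [-1.0, 0.0, -0.0]]
force: [0.1, -0.4, -1.1]
opening: 0.532
```

Emit:
play_rows(motion=[[[-10, 0, 0], [0, 0, 0], 0.6], [[-25, 0, 0], [0, 0, 0], 0.6], [[-45, 0, 0], [0, 0, 0], 0.6], [[-70, 0, 10], [0, 0, 0], 0.7], [[-90, 0, 30], [0, 0, 0], 0.7], [[-100, 0, 50], [0, 0, 0], 0.7], [[-100, 0, 60], [0, 0, 0], 0.7], [[-100, 0, 60], [0, 0, 0], 0.7]])

```text
time_s: 21.6
position: [0.676, 0.0072, 0.2083]
tcp_rot: [[0.001, -0.514, -0.858], [-0.0, -0.858, 0.514], [-1.0, -0.0, -0.001]]
force: [-0.1, 0.1, -1.3]
opening: 0.702
```

```bash
python3 -c "
from h import *
st();shot('wrist','w8');shot('scene','s8')
t=cv2.imread('pics/s8.png');cv2.imwrite('pics/s8c.png',cv2.resize(t[190:320,250:400],None,fx=5,fy=4.6,interpolation=cv2.INTER_CUBIC))
"
```

```text
time_s 21.6
position [0.676  0.0072 0.2083]
force [-0.1457  0.0938 -1.3097]
moment [0.0468 0.0235 0.0368]
joint_positions [ -8.8417  35.0775  74.9989   0.0038  69.8772 112.1103]
opening 0.7018
yang -120.95322268089625
```

View pics/w8.png

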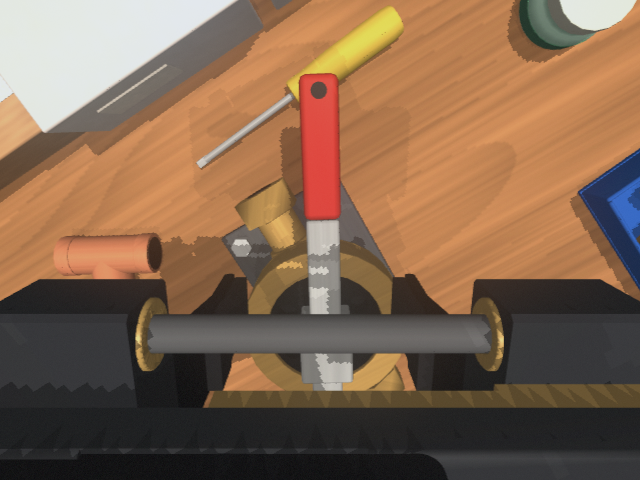

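View pics/s8c.png

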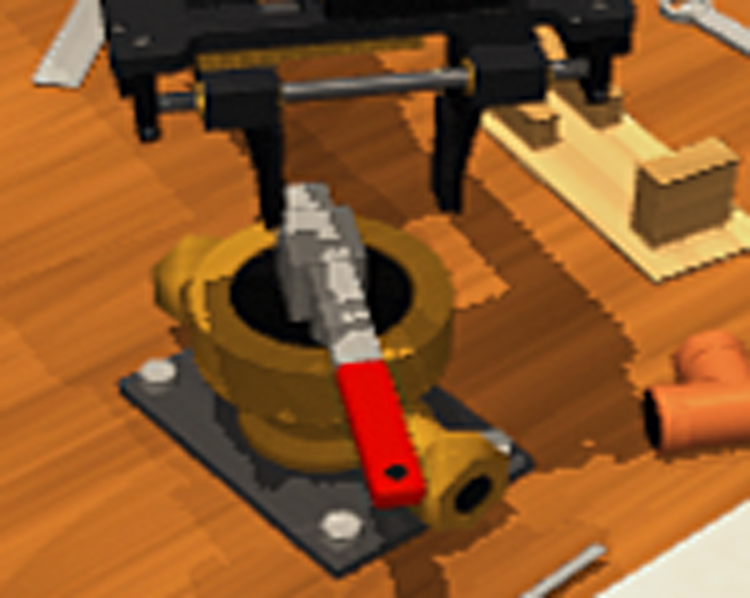

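The spanner is still home, the handle is clear of the fingers, and the tee and screwdriver are undisturbed. I'll back off and check its level with the model in two cameras.

Emit:
play_rows(motion=[[[-20, 0, 30], [0, 0, 0], 0.7], [[-40, 0, 70], [0, 0, 0], 0.7], [[-60, 0, 110], [0, 0, 0], 0.7], [[-60, 0, 150], [0, 0, 0], 0.7], [[-60, 0, 180], [0, 0, 0], 0.7], [[-60, 0, 190], [0, 0, 0], 0.7], [[-60, 0, 190], [0, 0, 0], 0.7], [[-60, 0, 190], [0, 0, 0], 0.7]])

```text
time_s: 22.5
position: [0.5159, 0.1035, 0.267]
tcp_rot: [[0.002, -0.516, -0.857], [-0.001, -0.857, 0.516], [-1.0, -0.0, -0.002]]
force: [-0.1, -0.3, -0.8]
opening: 0.697
```

```bash
python3 - <<'E'
from h import *
st();out=[]
for n,(x,y) in (("scene",(260,190)),("top",(270,130)),):
    c=shot(n,n[0]+"9"); im=cv2.resize(c["img"],None,fx=4,fy=4,interpolation=cv2.INTER_CUBIC)
    a=np.radians(-30.3);u=np.array([np.cos(a),np.sin(a),0]);v=np.array([-u[1],u[0],0]);o=np.array([.6099,.041,.095])
    def ln(pts,col):
        p=proj(c,[o+u*q[0]+v*q[1]+[0,0,q[2]] for q in pts])*4+1.5
        cv2.polylines(im,[np.round(p).astype(int)],True,col,1)
    ln([(-.02,-.017,.038),(.02,-.017,.038),(.02,.017,.038),(-.02,.017,.038)],(0,255,0))
    ln([(.09,-.011,.038),(.172,-.011,.038),(.172,.011,.038),(.09,.011,.038)],(255,0,0))
    ln([(-.042,-.01,.036),(-.02,-.01,.036),(-.02,.01,.036),(-.042,.01,.036)],(255,0,255))
    cr=im[y*4:y*4+560,x*4:x*4+560]; out.append(cv2.resize(cr,(400,400)));cv2.imwrite(f"pics/{n}9c.png",cr)
E
```

```text
time_s 22.5
position [0.5159 0.1035 0.267 ]
force [-0.1211 -0.2908 -0.8307]
moment [-0.0322 -0.0216  0.0154]
joint_positions [ -0.8146  19.4957  93.1406  -0.0312  67.2645 120.2379]
opening 0.6965
yang -121.04035112810884
```

View pics/scene9c.png

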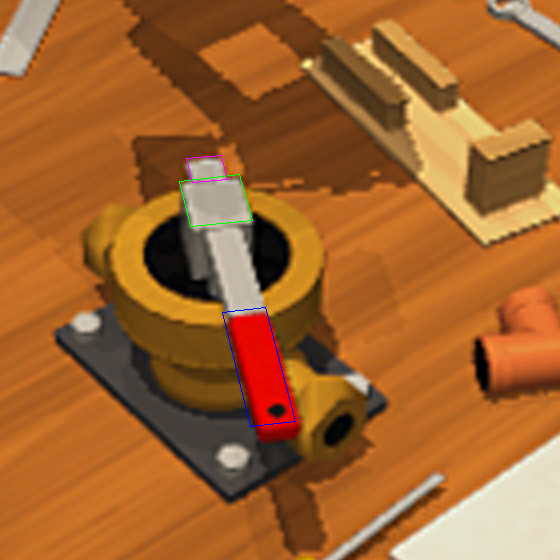

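View pics/top9c.png

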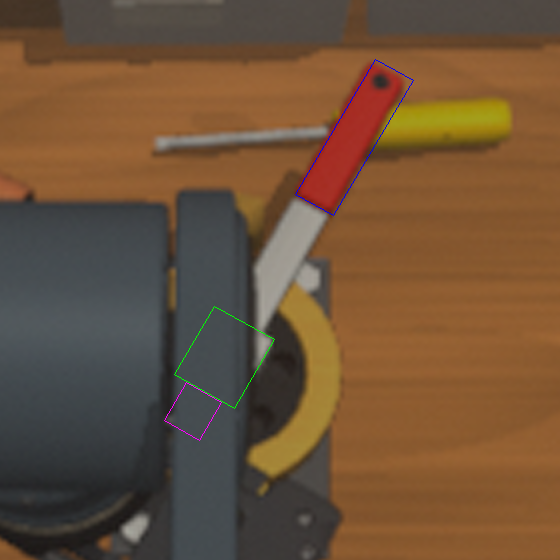

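View pics/s9.png

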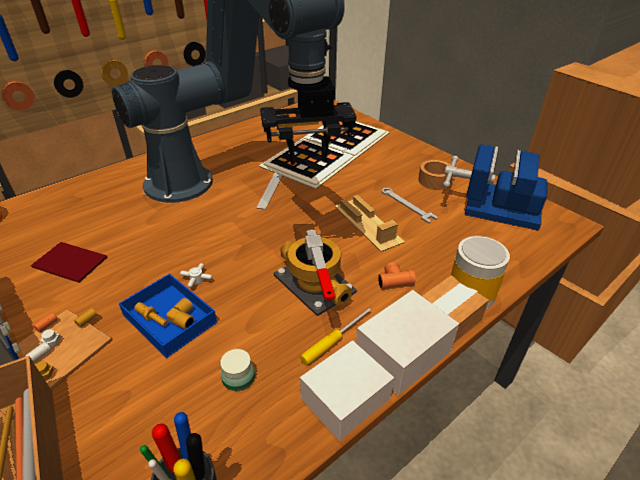

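The head outline matches the home-level model in the scene view. The handle is within about 2 mm, which is calibration error, and everything else is in place. I'll hand in now.

```bash
python3 -c "
from rig import bot
print(bot.hand_in())"
```

```text
the job is handed in; nothing more can be done
None
```

The job is handed in after 22.5 s: the nut is up against its stop and the spanner is sitting home on it.

- **Seating the pins:** I measured the hole angle from the pictures (about 18.5°) and lined the spanner up with it. The pins went straight into the holes without touching the nut's face, so no feeling round was needed. The spanner came to rest exactly at its home height.
- **Turning the nut:** I let go, gripped the red handle at 135 mm and pulled clockwise. The torque stayed at about 1.5 N m through roughly 48° of turn, including the pin play. It then rose to about 3 N m with almost no movement, which I took as the stop. I eased the load off before letting go.
- **Last checks:** The wrist force was near zero and the gripper was well clear. In the scene picture the spanner head matched the home-level outline. The handle was about 2 mm off that outline, which is within the camera calibration. In the top picture the arm hid the head, so only the handle could be checked there, and it agreed. The other things on the bench looked undisturbed.

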